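Rake the stock tray out from under the bench rack

ROBOT

A 6-joint arm with a two-finger parallel gripper is mounted at the origin on the work surface. World frame = base frame: x ahead of the robot, y to its left, z up, the work surface at z = 0. Lengths are in m, angles in rad, forces in N, time in s.
With the tool pointing down it reaches from about 0.375 to 0.925 m from the base axis. Payload 5.7 kg.
Tool frame: the origin (TCP) lies midway between the tips of the shut fingers; the grasp point (between the pads) lies 19 mm behind it; z points along the fingers, y is the line along which they close (so a half turn about z gives the same grasp; the last joint's range is limited). The gripper opens to 88 mm and grips with 3 to 60 N. Pads are 20 mm wide; open, the fingers measure 115 mm over their backs; the gripper's body (75 mm by 178 mm) begins 61 mm behind the grasp point.
Start: joints at [-1.274, 0.359, 1.51, -0, 1.272, -0.115], TCP at [0.24, -0.55, 0.223] pointing down, gripper open.
Joint ranges: [-2.97, 2.97], [-1.01, 2.36], [0.21, 2.38], [-0.96, 4.11], [0.2, 2.71], [-2.98, 2.98]. Speed limits (rad/s): [2.39, 2.39, 3.14, 3.14, 3.14, 3.14].

INTERFACE

Orientations are given as a unit quaternion [x, y, z, w].
In Python, from bench import move_ptp, servo_line, goto_joints, move_gripper, sleep, inverse_kinematics, capture, PlanningError, close_job, spot_in, silhouettes, current_clock, current_joint_pos, current_qvel, current_joint_torque, current_position, current_orientation, current_force, current_torque, current_finger_gap, current_grip_force gives the robot as it stands. Calls block until the motion is done:
- move_ptp(position, orientation): joint-space move of the TCP to a pose.
- servo_line(position, orientation=None, rate=0.15, contact_N=None): straight line of the TCP; orientation=None keeps the orientation; rate is the mean speed in m/s. With contact_N (N) it stops when the force on the tool has changed by that much, and returns True; else False.
- goto_joints(angles): joint-space move.
- move_gripper(opening): finger opening in m; the grip force is fixed at half the most; returns when the fingers have stopped.
- sleep(seconds).
- inverse_kinematics(position, orientation): joint angles nearest the present ones, or None.
- capture(name): name is "scene" or "side" or "wrist"; returns a dict with "image" (420x560x3 uint8, blue, green, red), "range_z" (420x560 float32, m along the optical axis (not along the pixel's ray), 0 where there is no reading), "intrinsics" (3x3 intrinsics, pixels), "R" (3x3) and "t" (3): a world point X has camera coordinates R X + t. Camera axes: x right, y down, z forward; pixel columns grow to the right and rows downward; lengths in m; the calibration is good to about 2 mm. A picture is of the moment at which its call begins.
A pose or a line that the arm cannot do raises PlanningError and nothing moves.
- close_job(): hands the job in; it is judged then, once.
Trained networks look in the newest picture that a camera, given by its name, has taken for a name from the list of things; names that differ only in an ending like _2 or _b are one class to them, and where a whole thing is asked for, a point or a joint stands for the part that bears it (a point fixed in the world has none). Each returns a list of dicts, best first, with "conf" (0 to 1); they miss things now and then, are a little off and sometimes report something else, mostly with a low value. They report only what shows in the picture. A call takes as long as a camera call. They do not tell look-alikes from the thing itself.
- spot_in(camera, query): "xy" ([column, row] in pixels, amid what is visible of it).
- silhouettes(camera, query): "region" (420x560 bool, what is visible of it) and "xy" ([column, row] in pixels, amid what is visible of it).
Readings, each from a call of its own:
- current_clock(): time.
- current_joint_pos(): joint angles.
- current_qvel(): joint speeds.
- current_joint_torque(): joint torques, N m.
- current_position(): TCP position.
- current_orientation(): TCP orientation.
- current_force(): force on the tool from outside, world axes, zero at the start.
- current_torque(): the same for the moment, N m.
- current_finger_gap(): finger opening in m.
- current_grip_force(): force on a finger pad.
Only numpy, scipy, OpenCV 4.12 (cv2) and the standard library are available. Lean on these libraries where they do the work, as an engineer would, in place of code of your own. Each camera call takes 0.05 s, during which the arm holds its last target. There are 200 camera calls.

TASK

Pick up the rake hook by its wooden handle, hook its blade over the front lip of the grey stock tray that stands deep under the wire rack, and drag the tray forward until its front stands about 3 cm out past the rack's front edge. Then stand the hook back upright on the bench roughly where you found it and let go. Move the tray only with the hook, never with the gripper or arm, and leave the can, the wooden box and the steel block beside them where they are.

Things in the scene. Friction and masses are not known exactly. Their poses are not given: they have to be found in the camera images.
- hook_grip (a point): Centre of the rake hook's light wooden handle, a block 44 long (x) x 24 wide (y) x 26 mm tall, 41 mm above the bench as the hook stands upright on its blade and foot. x: level, from handle to blade; y: across; z: up. A dark steel shaft 10 wide, 12 mm tall runs from it along x to the blade at the same height. 0.15 kg, weight about 65 mm ahead of the handle: grip firmly (50 N).
- hook_blade (a point): Middle of the lower edge of the hook's blade, 112.5 mm ahead (x) of the handle's centre and 41 mm below it. The blade is an upright dark steel plate 50 wide (y), 46 tall, 5 mm thick (x); it hangs 34 mm below the shaft's underside. Same axes as hook_grip.
- hook_foot (a point): Middle of the underside of the hook's flat foot, 64 wide (y), 12 long, 5 mm thick, on a stem under the shaft 42 mm ahead (x) of the handle's centre, level with the blade's lower edge. It stays in front of the tray when hooking. Same axes as hook_grip.
- tray: Grey sheet-metal tray, open on top, 200 deep (x) x 160 wide (y) x 60 mm tall, walls and floor 6 mm thick, about 0.6 kg; offcuts in its rear half, up to 39 mm high, the front 80 mm of its inside empty. It stands on the bench under the rack and slides on it. Origin: centre of its underside; x points to its rear wall (roughly the robot's left, +y), z up.
- tray_lip (a point): Middle of the top edge of the tray's front wall, midway through its 6 mm thickness, 60 mm above the bench. Same axes as the tray. At the start it lies about 78 to 90 mm behind the rack's front edge.
- rack: Fixed dark steel wire rack, 344 wide (y), 300 deep (x), on four 14 mm corner posts, front open and facing the robot's right (-y). Deck underside 145 mm above the bench; rails along its front edge up to 198 mm, which the gripper's body cannot pass: lean the gripper 35 to 45 degrees out of the rack, hook level, to get the blade behind the lip. Origin: middle of front edge, on the bench; x points into the rack (about +y), z up.
- tin: Bystander: a plain metal can, 42 mm across, 95 mm tall, standing on the bench beside the tray inside the rack. Not to be disturbed.
- oilstone_box: Bystander: a dark wooden box 120 x 42 x 50 mm beside the tray inside the rack, on the other side from the can. Not to be disturbed.
- bench_block: Bystander: a plain steel block 75 x 75 x 25 mm lying on the bench beside the hook, 11 to 20 cm from it. Not to be disturbed.
Not all that is in view belongs to the job. What is shaped like the part that bears hook_grip but green or turquoise is not meant.

How it is judged:
On the way, in this order (a step that is already met when the one before it is completed fails the run):
1. the hook's blade hangs behind the front lip, inside the tray (x of hook_blade in the frame of tray_lip between 0.002 and 0.06 m and y of hook_blade in the frame of tray_lip between -0.06 and 0.06 m and z of hook_blade in the frame of tray_lip below -0.008 m), for 0.1 s.
2. the tray's front lip has been dragged out past the rack's front edge by at least 10 mm (x of tray_lip in the frame of rack between -0.055 and -0.01 m), for 0.2 s.
At the end, for the whole second after the job is handed in: The tray stands flat and still on the bench with its lip 10 to 55 mm out in front of the rack's front edge; the hook stands upright on its blade and foot on the bench (within 0.12 rad), its handle within 100 mm of where it was found, released (all of step 2 and angle between tray's own z axis and vertical below 0.08 rad and height (world z) of each of tray, hook_blade below 0.01 m and linear speed of tray below 0.01 m/s and angle between hook_grip's own z axis and vertical below 0.12 rad and height (world z) of hook_grip below 0.05 m and distance of hook_grip from where it was at the start of the episode below 0.1 m); the robot touches nothing.
It fails at once if the gripper or arm touches the tray (contact force between any of the fingers, the arm and tray above 0.5 N).
It fails at once if a bystander is moved by more than 30 mm (distance of any of tin, oilstone_box, bench_block from where it was at the start of the episode above 0.03 m).
It also fails if it takes over 58 s, if anything falls off the work surface, if the arm or the gripper's body presses on something with over 40 N, if the wrist force passes 120 N, or if a joint passes its speed limit or range.

## Working session

There is one attempt and no reset: what is moved stays moved. The work goes in short steps, each a Python script; the robot and the scene stay as the last script left them, time stands still between calls to the robot, and variables do not carry over. Pictures are saved under pics/ and viewed, at most 10 in all, crops included, and the job is handed in when it is done.

```bash
mkdir -p pics
cat > h.py <<'E'
import numpy as np, cv2
from bench import *
def world(c,mask=None):
    K,R,t=np.array(c["intrinsics"]),np.array(c["R"]),np.array(c["t"])
    z=c["range_z"]; v,u=np.mgrid[:z.shape[0],:z.shape[1]]
    P=np.stack([(u-K[0,2])/K[0,0]*z,(v-K[1,2])/K[1,1]*z,z],-1)
    W=(P-t)@R
    W[z<=0]=np.nan
    return W
E
python3 - <<'E'
from h import *
ims=[]
for n in ["scene","side"]:
    c=capture(n); W=world(c); cv2.imwrite(f"pics/{n}0.png",c["image"]); np.savez(f"{n}0.npz",W=W,**c)
    print(n,"cam at",-np.array(c["R"]).T@np.array(c["t"]))
    for q in ["hook_grip","hook_blade","tray","tray_lip","rack","tin","oilstone_box","bench_block"]:
        for d in spot_in(n,q):
            x,y=map(int,d["xy"]); print(n,q,round(d["conf"],2),(x,y),np.round(W[y,x],3))
print(current_clock())
E
```

```text
scene cam at [1.16451795 0.70119484 0.98485561]
scene hook_grip 0.87 (234, 137) [ 0.43  -0.423  0.027]
scene hook_grip 0.69 (292, 136) [ 0.314 -0.283  0.049]
scene hook_grip 0.68 (287, 178) [ 0.421 -0.184  0.007]
scene hook_blade 0.94 (232, 134) [ 0.431 -0.43   0.034]
scene hook_blade 0.7 (291, 136) [ 0.317 -0.285  0.049]
scene hook_blade 0.67 (283, 180) [ 0.441 -0.178  0.015]
scene tray 0.57 (370, 291) [0.645 0.322 0.169]
scene tray_lip 0.74 (351, 261) [0.51  0.155 0.008]
scene tray_lip 0.61 (373, 289) [0.545 0.256 0.026]
scene rack 0.61 (350, 258) [0.51  0.152 0.016]
scene tin 0.55 (392, 250) [0.449 0.224 0.06 ]
scene oilstone_box 0.84 (299, 310) [0.72  0.202 0.051]
scene bench_block 0.72 (211, 195) [ 0.632 -0.256  0.021]
side cam at [0.13863679 0.60249092 0.8494141 ]
side hook_grip 0.95 (354, 212) [ 0.431 -0.181  0.003]
side hook_grip 0.93 (409, 198) [ 0.323 -0.24   0.053]
side hook_grip 0.89 (394, 143) [ 0.452 -0.485 -0.   ]
side hook_blade 0.89 (349, 217) [ 0.419 -0.121  0.046]
side hook_blade 0.82 (408, 200) [ 0.323 -0.236  0.05 ]
side hook_blade 0.66 (397, 142) [ 0.43  -0.434  0.046]
side tray 0.88 (189, 307) [0.603 0.236 0.006]
side tray_lip 0.82 (189, 301) [0.614 0.223 0.003]
side tray_lip 0.39 (350, 218) [ 0.416 -0.121  0.045]
side rack 0.82 (199, 277) [0.545 0.243 0.155]
side tin 0.57 (268, 322) [0.394 0.254 0.148]
side tin 0.44 (349, 218) [ 0.418 -0.119  0.045]
side oilstone_box 0.6 (164, 265) [0.69  0.201 0.049]
side bench_block 0.82 (294, 165) [ 0.631 -0.236  0.026]
0.9
```

View pics/scene0.png

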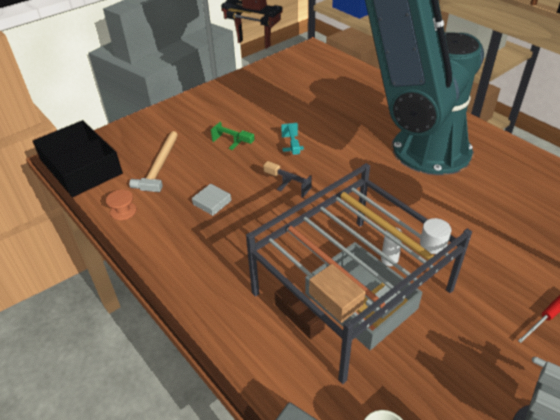

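View pics/side0.png

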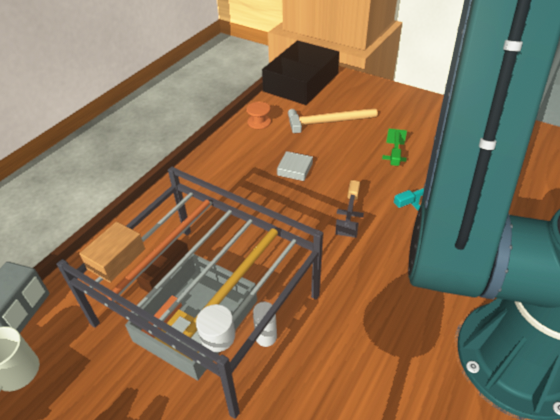

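The candidates for the hook are green at scene (232,134), turquoise at (291,136), and the light wooden handle with dark shaft at (272,169)–(305,184), which is side (353,190)–(347,228). The third matches the description. The hammer at (160,160) also has a wooden handle, but it isn't the hook. Next I'll check a close crop and measure.

```bash
python3 - <<'E'
from h import *
S=[np.load("scene0.npz"),np.load("side0.npz")]
a=cv2.resize(S[0]["image"][150:210,240:330],None,fx=4,fy=4,interpolation=cv2.INTER_CUBIC)
b=cv2.resize(S[1]["image"][170:250,310:400],None,fx=4,fy=4,interpolation=cv2.INTER_CUBIC)
c=np.zeros((320,720,3),np.uint8); c[:240,:360]=a; c[:,360:]=b; cv2.imwrite("pics/crop1.png",c)
for d in S:
    W=d["W"]; hsv=cv2.cvtColor(d["image"],cv2.COLOR_BGR2HSV)
    box=(W[...,0]>.36)&(W[...,0]<.5)&(W[...,1]>-.28)&(W[...,1]<-.05)&(W[...,2]>.02)
    P=W[box]; H=hsv[box]
    w=H[:,2]>130
    print("wood",w.sum(),P[w].mean(0).round(4),P[w].min(0).round(3),P[w].max(0).round(3), "top",P[w&(P[:,2]>.048)].mean(0).round(4))
    D=P[~w]; print("dark",len(D),D.mean(0).round(4),D.min(0).round(3),D.max(0).round(3))
    far=P[P[:,2]>.036]; print(np.polyfit(far[:,1],far[:,0],1), len(far))
    # rack rails
    m=(W[...,2]>.185)&(W[...,2]<.205)&(W[...,0]>.3)&(W[...,0]<.9)&(W[...,1]>0)&(W[...,1]<.5)
    R=W[m][:,:2].astype(np.float32); r=cv2.minAreaRect(R); print("rack",r, cv2.boxPoints(r).round(3).tolist())
    # tray rim
    m=(abs(W[...,2]-.06)<.004)&(W[...,0]>.4)&(W[...,0]<.75)&(W[...,1]>.05)&(W[...,1]<.42)
    print("rim", m.sum()); 
    np.save("rim%d.npy"%len(W[0,:1]),W[m])
    im=d["image"].copy(); im[m]=(0,0,255); m2=(abs(W[...,2]-.198)<.006); im[m2]=(0,255,0)
    cv2.imwrite("pics/rim_%d.png"%int(d["R"][0,0]*1000),im[170:400,40:560])
E
ls pics
```

```text
wood 171 [ 0.4556 -0.212   0.0475] [ 0.433 -0.237  0.027] [ 0.47  -0.19   0.058] top [ 0.4533 -0.2141  0.0532]
dark 273 [ 0.4284 -0.1383  0.0395] [ 0.388 -0.237  0.02 ] [ 0.469 -0.098  0.051]
[-0.33882129  0.38227752] 350
rack ((0.5701988935470581, 0.21665045619010925), (0.3014942705631256, 0.36048537492752075), 89.35490417480469) [[0.3880000114440918, 0.06800000369548798], [0.7490000128746033, 0.06400000303983688], [0.7519999742507935, 0.36500000953674316], [0.3919999897480011, 0.36899998784065247]]
rim 706
wood 168 [ 0.4485 -0.2063  0.05  ] [ 0.434 -0.236  0.027] [ 0.466 -0.187  0.058] top [ 0.4498 -0.2099  0.0528]
dark 330 [ 0.4207 -0.1226  0.0384] [ 0.391 -0.224  0.02 ] [ 0.446 -0.094  0.051]
[-0.31551029  0.38272355] 377
rack ((0.568821907043457, 0.22007887065410614), (0.30038779973983765, 0.35850614309310913), 89.34557342529297) [[0.3880000114440918, 0.07199999690055847], [0.7459999918937683, 0.06800000369548798], [0.75, 0.36800000071525574], [0.39100000262260437, 0.3720000088214874]]
rim 925
crop1.png
rim_-757.png
rim_-854.png
scene0.png
side0.png
```

View pics/crop1.png

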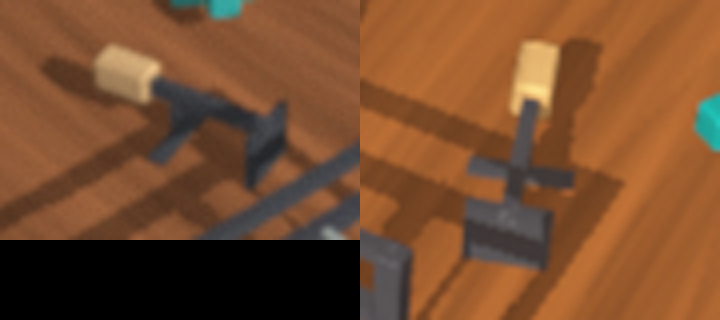

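The crop confirms it: wood block handle, dark shaft, foot and blade. Next I'll fit the hook and tray models to the point clouds.

```bash
cat >> h.py <<'E'
from scipy.optimize import least_squares
def sdf(P,boxes):
    out=[]
    for c,s in boxes:
        q=abs(P-np.array(c))-np.array(s)/2
        out.append(np.linalg.norm(np.maximum(q,0),axis=1)+np.minimum(q.max(1),0))
    return np.min(out,0)
HOOK=[((0,0,.041),(.044,.024,.026)),((.066,0,.041),(.09,.01,.012)),((.1125,0,.023),(.005,.05,.046)),((.042,0,.0025),(.012,.064,.005)),((.042,0,.02),(.008,.01,.03))]
TRAY=[((-.097,0,.03),(.006,.16,.06)),((.097,0,.03),(.006,.16,.06)),((0,-.077,.03),(.2,.006,.06)),((0,.077,.03),(.2,.006,.06))]
def fit(P,boxes,x0,sc=.003):
    def f(p):
        c,s=np.cos(p[2]),np.sin(p[2]); d=P-np.array([p[0],p[1],0])
        return sdf(np.c_[d[:,0]*c+d[:,1]*s,-d[:,0]*s+d[:,1]*c,P[:,2]],boxes)
    r=least_squares(f,x0,loss="cauchy",f_scale=sc); return r.x,np.median(abs(f(r.x)))
E
python3 - <<'E'
from h import *
S=[np.load("scene0.npz"),np.load("side0.npz")]
allH=[];allT=[]
for i,d in enumerate(S):
    W=d["W"]; x,y,z=W[...,0],W[...,1],W[...,2]
    H=W[(x>.36)&(x<.5)&(y>-.28)&(y<-.06)&(z>.012)&(z<.07)]; allH.append(H)
    T=W[(x>.42)&(x<.75)&(y>.10)&(y<.42)&(z>.045)&(z<.066)]; allT.append(T)
    print(i,"hook",fit(H,HOOK,[.45,-.212,1.9]),"tray",fit(T,TRAY,[.59,.25,1.57]),fit(T,TRAY,[.57,.26,1.4]),fit(T,TRAY,[.59,.25,1.75]))
print("both",fit(np.vstack(allH),HOOK,[.45,-.212,1.9]),fit(np.vstack(allT),TRAY,[.59,.25,1.57]),fit(np.vstack(allT),TRAY,[.59,.25,1.75]))
p=fit(np.vstack(allT),TRAY,[.59,.25,1.57])[0]; h=fit(np.vstack(allH),HOOK,[.45,-.212,1.9])[0]
out=[]
for d in S:
    im=cv2.resize(d["image"],None,fx=2,fy=2)
    def pr(b,p,col):
        c,s=np.cos(p[2]),np.sin(p[2])
        X=np.array([[p[0]+u*c-v*s,p[1]+u*s+v*c,w] for u,v,w in b]); C=X@d["R"].T+d["t"]; q=C@d["intrinsics"].T
        cv2.polylines(im,[(2*q[:,:2]/q[:,2:]+.5).astype(int)],True,col,1)
    pr([(-.1,-.08,.06),(.1,-.08,.06),(.1,.08,.06),(-.1,.08,.06)],p,(0,0,255))
    pr([(-.022,-.012,.054),(.022,-.012,.054),(.022,.012,.054),(-.022,.012,.054)],h,(0,0,255))
    pr([(.1125,-.025,.046),(.1125,.025,.046),(.1125,.025,0),(.1125,-.025,0)],h,(0,255,0))
    pr([(0,-.172,.198),(0,.172,.198),(.3,.172,.198),(.3,-.172,.198)],[.569,.070,1.5594],(0,255,255))
    out.append(im)
cv2.imwrite("pics/ov.png",np.hstack([out[0][300:820,440:840],out[1][300:820,380:400+0] if 0 else out[1][300:820,110:510]]))
E
```

```text
0 hook (array([ 0.45101269, -0.21703846,  1.87809736]), np.float64(0.0011452675821590368)) tray (array([0.57410909, 0.24678861, 1.58423588]), np.float64(0.002200690416413395)) (array([0.57410914, 0.24678863, 1.58423622]), np.float64(0.002200690416413395)) (array([0.57596069, 0.24685365, 1.60063941]), np.float64(0.0025066914776135374))
1 hook (array([ 0.45053553, -0.21379654,  1.88098892]), np.float64(0.0010176026828118308)) tray (array([0.57333902, 0.25010763, 1.58470057]), np.float64(0.0011845920539849562)) (array([0.57333902, 0.25010763, 1.58470065]), np.float64(0.001184603329192918)) (array([0.57333812, 0.25010714, 1.58472223]), np.float64(0.0011839675295539597))
both (array([ 0.45013637, -0.2139659 ,  1.87778478]), np.float64(0.0011325834003373062)) (array([0.57364441, 0.25000559, 1.58503766]), np.float64(0.0019835669134551357)) (array([0.573644  , 0.24997411, 1.58507829]), np.float64(0.001977294017676652))
```

View pics/ov.png

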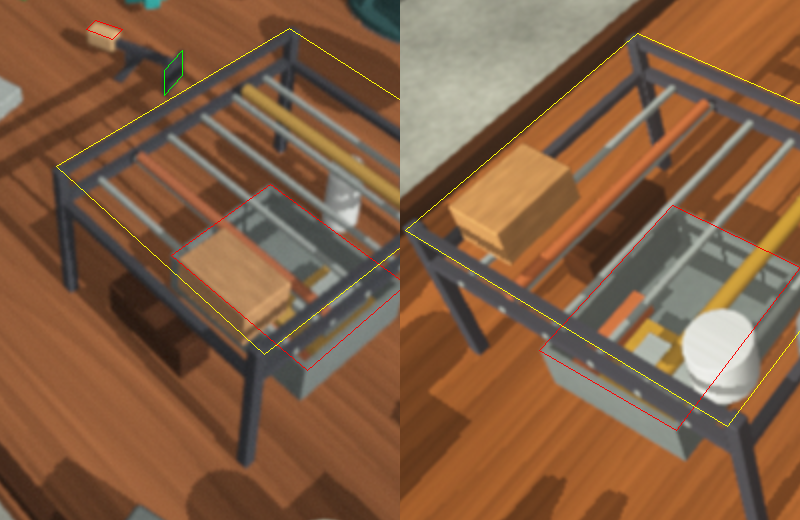

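The overlays match: tray rim, rack and hook all agree, with the lip at about (0.575, 0.152), 82 mm behind the rack front. Next I'll check reachability of every waypoint.

```bash
cat >> h.py <<'E'
from scipy.spatial.transform import Rotation as Rot
HX,HY,HYAW=.4503,-.215,1.879
def pose(h,yaw,tilt,sgn,back=0.):
    d=np.array([np.cos(yaw),np.sin(yaw),0]); zt=np.sin(tilt)*d-np.cos(tilt)*np.array([0,0,1]); yt=sgn*np.array([-d[1],d[0],0])
    q=Rot.from_matrix(np.c_[np.cross(yt,zt),yt,zt]).as_quat()
    return (np.array(h)+(.019-back)*zt), q
E
python3 - <<'E'
from h import *
for tilt in (.61,.70,.75):
  for s in (1,-1):
    print(tilt,s)
    for n,(h,y,b) in dict(pre=((HX,HY,.041),HYAW,.1),grasp=((HX,HY,.041),HYAW,0),up=((HX,HY,.12),HYAW,0),front=((.575,-.07,.114),1.57,0),over=((.575,.0545,.114),1.57,0),dn=((.575,.0545,.077),1.57,0),pull=((.575,-.067,.077),1.57,0)).items():
        j=inverse_kinematics(*pose(h,y,tilt,s,b)); print(n,None if j is None else np.round(j,2))
E
```

```text
0.61 1
pre [-0.82  0.69  1.42  0.25  1.6   1.95]
grasp [-0.78  0.75  1.58  0.27  1.38  1.92]
up [-0.78  0.64  1.54  0.27  1.52  1.96]
front [-0.56  0.62  1.6   0.53  1.31  2.34]
over [-0.38  0.58  1.7   0.61  1.19  2.44]
dn [-0.38  0.63  1.72  0.63  1.13  2.39]
pull [-0.55  0.67  1.62  0.54  1.25  2.31]
0.61 -1
pre [-0.82  0.69  1.42  0.25  1.6  -1.19]
grasp [-0.78  0.75  1.58  0.27  1.38 -1.22]
up [-0.78  0.64  1.54  0.27  1.52 -1.18]
front [-0.56  0.62  1.6   0.53  1.31 -0.8 ]
over [-0.38  0.58  1.7   0.61  1.19 -0.7 ]
dn [-0.38  0.63  1.72  0.63  1.13 -0.75]
pull [-0.55  0.67  1.62  0.54  1.25 -0.83]
0.7 1
pre [-0.84  0.75  1.36  0.27  1.68  1.93]
grasp [-0.8   0.79  1.53  0.29  1.47  1.91]
up [-0.8   0.69  1.5   0.29  1.6   1.94]
front [-0.59  0.66  1.58  0.58  1.38  2.3 ]
over [-0.42  0.61  1.69  0.67  1.24  2.37]
dn [-0.42  0.67  1.71  0.69  1.19  2.32]
pull [-0.59  0.71  1.6   0.59  1.32  2.26]
0.7 -1
pre [-0.84  0.75  1.36  0.27  1.68 -1.21]
grasp [-0.8   0.79  1.53  0.29  1.47 -1.24]
up [-0.8   0.69  1.5   0.29  1.6  -1.2 ]
front [-0.59  0.66  1.58  0.58  1.38 -0.85]
over [-0.42  0.61  1.69  0.67  1.24 -0.77]
dn [-0.42  0.67  1.71  0.69  1.19 -0.82]
pull [-0.59  0.71  1.6   0.59  1.32 -0.88]
0.75 1
pre [-0.85  0.79  1.32  0.28  1.73  1.93]
grasp [-0.81  0.82  1.5   0.3   1.52  1.9 ]
up [-0.81  0.71  1.48  0.3   1.65  1.94]
front [-0.61  0.69  1.57  0.6   1.41  2.27]
over [-0.44  0.64  1.69  0.7   1.28  2.33]
dn [-0.44  0.69  1.7   0.72  1.22  2.28]
pull [-0.61  0.74  1.58  0.61  1.35  2.24]
0.75 -1
pre [-0.85  0.79  1.32  0.28  1.73 -1.21]
grasp [-0.81  0.82  1.5   0.3   1.52 -1.24]
up [-0.81  0.71  1.48  0.3   1.65 -1.2 ]
front [-0.61  0.69  1.57  0.6   1.41 -0.87]
over [-0.44  0.64  1.69  0.7   1.28 -0.81]
dn [-0.44  0.69  1.7   0.72  1.22 -0.86]
pull [-0.61  0.74  1.58  0.61  1.35 -0.91]
```

Run:
```python
from h import *
T=.70
p,q=pose((HX,HY,.041),HYAW,T,-1,.1); move_ptp(p,q)
servo_line(pose((HX,HY,.041),HYAW,T,-1)[0],rate=.12)
print(current_position(),pose((HX,HY,.041),HYAW,T,-1)[0])
move_gripper(.0); print("gap",current_finger_gap(),"F",current_grip_force(),current_force())
servo_line(pose((HX,HY,.12),HYAW,T,-1)[0],rate=.08)
p,q=pose((.575,-.08,.12),1.57,T,-1); move_ptp(p,q)
print("gap",current_finger_gap(),"F",current_grip_force(),current_clock())
for n in ["scene","side"]:
    c=capture(n); np.savez(n+"1.npz",W=world(c),**c)
a,b=[np.load(n+"1.npz")["image"] for n in ("scene","side")]
cv2.imwrite("pics/s1.png",np.hstack([cv2.resize(a[60:260,180:380],None,fx=2,fy=2),cv2.resize(b[100:300,160:360],None,fx=2,fy=2)]))
```

```text
[ 0.44711326 -0.20412457  0.02682035] [ 0.44658699 -0.20333662  0.026468  ]
gap 0.02383903415434328 F 29.989499151706696 [ 1.01352099  0.63272109 -0.77777752]
gap 0.02394075255171588 F 29.98947411775589 6.2
```

View pics/s1.png

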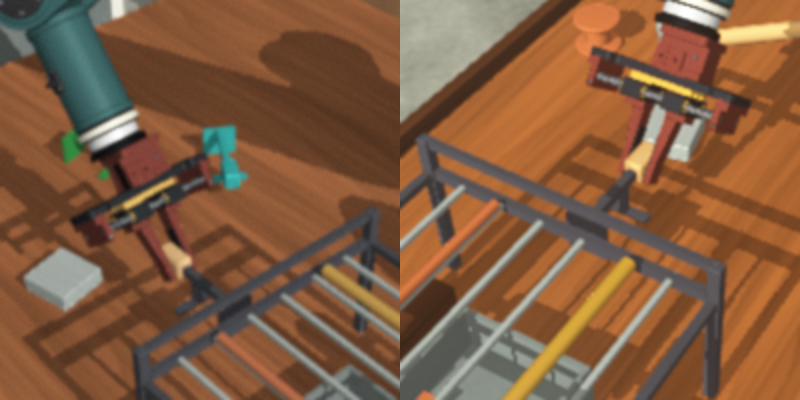

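The hook is held and its shaft points at the rack. I'll fit its actual pose in the grip, pitch included.

```bash
cat >> h.py <<'E'
def hookfit(Ps,h,yaw):
    # returns handle centre, yaw, pitch(nose-up +) ; h expected handle centre
    Pl=[]
    for W in Ps:
        d=W.reshape(-1,3)-np.array(h); d=d[~np.isnan(d[:,0])]; c,s=np.cos(yaw),np.sin(yaw)
        L=np.c_[d[:,0]*c+d[:,1]*s,-d[:,0]*s+d[:,1]*c,d[:,2]]
        Pl.append(L[(L[:,0]>.026)&(L[:,0]<.125)&(abs(L[:,1])<.045)&(L[:,2]>-.055)&(L[:,2]<.02)])
    L=np.vstack(Pl)
    def f(p):
        M=Rot.from_euler("zy",[p[3],-p[4]]).as_matrix()
        return sdf((L-p[:3])@M+[0,0,.041],HOOK)
    r=least_squares(f,[0,0,0,0,0],loss="cauchy",f_scale=.002); return r.x.round(4),np.median(abs(f(r.x))).round(4),len(L)
E
python3 - <<'E'
from h import *
S=[np.load(n+"1.npz")["W"] for n in ("scene","side")]
for X in ([S[0]],[S[1]],S): print(hookfit(X,(.575,-.08,.12),1.57))
print(current_position(),pose((.575,-.08,.12),1.57,.7,-1)[0])
E
```

```text
(array([-0.0025,  0.0018, -0.    ,  0.0014, -0.0023]), np.float64(0.0008), 366)
(array([-0.0002,  0.0023, -0.0013, -0.0047,  0.002 ]), np.float64(0.0006), 453)
(array([-0.0006,  0.0023, -0.0009, -0.0059,  0.0017]), np.float64(0.0008), 819)
[ 0.57458232 -0.06908848  0.105123  ] [ 0.57500975 -0.06775987  0.105468  ]
```

Run:
```python
from h import *
T=.70; P=lambda y,z: pose((.5755,y,z),1.57,T,-1)[0]
servo_line(P(-.08,.114),rate=.1)
print("in",servo_line(P(.0575,.114),rate=.08,contact_N=8),current_position(),current_force())
print("down",servo_line(P(.0575,.078),rate=.05,contact_N=6),current_position(),current_force(),current_clock())
for n in ["scene","side"]:
    c=capture(n); np.savez(n+"2.npz",W=world(c),**c)
a,b=[np.load(n+"2.npz")["image"] for n in ("scene","side")]
cv2.imwrite("pics/s2.png",np.hstack([cv2.resize(a[140:340,230:430],None,fx=2,fy=2),cv2.resize(b[140:340,120:320],None,fx=2,fy=2)]))
```

```text
in False [0.57566754 0.06931682 0.09940747] [-0.50912366 -0.99167496 -2.08529401]
down False [0.57563755 0.06978305 0.06355345] [-0.50254819  0.6723619  -1.68910489] 9.2833
```

View pics/s2.png

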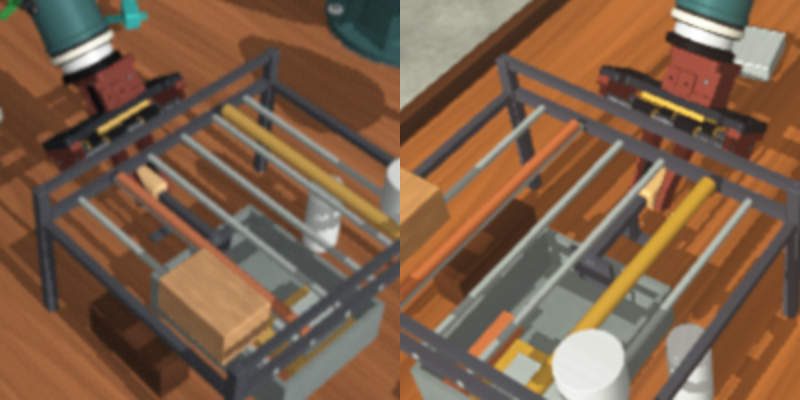

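The blade hangs inside the tray behind the front wall, and the tray hasn't moved. Now I'll drag it.

Run:
```python
from h import *
T=.70; P=lambda y,z: pose((.5755,y,z),1.57,T,-1)[0]
servo_line(P(-.0635,.078),rate=.05)
print(current_position(),current_force(),current_finger_gap()); sleep(.3)
S=[]
for n in ["scene","side"]:
    c=capture(n); W=world(c); S.append(W); np.savez(n+"3.npz",W=W,**c)
A=[]
for W in S:
    x,y,z=W[...,0],W[...,1],W[...,2]
    A.append(W[(x>.42)&(x<.75)&(y>.0)&(y<.35)&(z>.045)&(z<.066)])
for X in A+[np.vstack(A)]:
    p,m=fit(X,TRAY,[.575,.14,1.58]); print(p.round(4),m,"lip",(p[:2]-.097*np.array([np.cos(p[2]),np.sin(p[2])])).round(4))
print(hookfit(S,(.5755,-.0635,.078),1.57),current_clock())
```

```text
[ 0.57551865 -0.05121169  0.06347405] [ 0.27304091  2.70162195 -1.40497435] 0.024115980983105443
[0.5751 0.1389 1.5645] 0.0027653715106234766 lip [0.5745 0.0419]
[0.5747 0.1425 1.5623] 0.0017566301469593938 lip [0.5738 0.0455]
[0.5749 0.1425 1.5606] 0.0022316020862498146 lip [0.5739 0.0455]
(array([ 0.0013,  0.0024,  0.0009, -0.0193, -0.0233]), np.float64(0.0013), 999) 12.35
```

Run:
```python
from h import *
T=.70; P=lambda y,z: pose((.5755,y,z),1.57,T,-1)[0]
servo_line(P(-.068,.078),rate=.03); sleep(.3)
servo_line(P(-.057,.078),rate=.04,contact_N=8)
servo_line(P(-.057,.13),rate=.06)
servo_line(P(-.14,.13),rate=.12)
p,q=pose((HX,HY,.12),HYAW,T,-1); move_ptp(p,q); sleep(.2)
S=[]
for n in ["scene","side"]:
    c=capture(n); W=world(c); S.append(W); np.savez(n+"4.npz",W=W,**c)
A=[W[(W[...,0]>.42)&(W[...,0]<.75)&(W[...,1]>.0)&(W[...,1]<.35)&(W[...,2]>.045)&(W[...,2]<.066)] for W in S]
for X in A:
    p,m=fit(X,TRAY,[.575,.14,1.58]); print(p.round(4),m,"lip",(p[:2]-.097*np.array([np.cos(p[2]),np.sin(p[2])])).round(4))
for X in ([S[0]],[S[1]],S): print(hookfit(X,(HX,HY,.12),HYAW))
print(current_clock())
```

```text
[0.5751 0.1373 1.5582] 0.0028110782225713796 lip [0.5739 0.0403]
[0.5743 0.1412 1.5652] 0.0018094546417580237 lip [0.5737 0.0442]
(array([-0.0014, -0.    ,  0.0008, -0.0072, -0.0004]), np.float64(0.0009), 431)
(array([ 0.0018, -0.0001, -0.0011, -0.0018,  0.0048]), np.float64(0.0008), 635)
(array([ 0.0021,  0.0001, -0.0005, -0.0095,  0.003 ]), np.float64(0.001), 1066)
16.175
```

The lip is about 27 mm out and the hook is level. Now I'll set it down.

Run:
```python
from h import *
T=.70; H=lambda z,b=0: pose((HX,HY,z),HYAW,T,-1,b)[0]
servo_line(H(.05),rate=.08)
print(servo_line(H(.039),rate=.02,contact_N=3),current_position(),H(.041),current_force())
move_gripper(.06); sleep(.3)
servo_line(H(.041,.12),rate=.1); sleep(.5)
S=[]
for n in ["scene","side"]:
    c=capture(n); W=world(c); S.append(W); np.savez(n+"5.npz",W=W,**c)
X=np.vstack([W[(W[...,0]>.36)&(W[...,0]<.5)&(W[...,1]>-.28)&(W[...,1]<-.06)&(W[...,2]>.012)&(W[...,2]<.06)] for W in S])
print(fit(X,HOOK,[HX,HY,HYAW]),hookfit(S,(HX,HY,.041),HYAW),current_clock(),current_force())
a,b=[np.load(n+"5.npz")["image"] for n in ("scene","side")]
cv2.imwrite("pics/s5.png",np.hstack([cv2.resize(a[100:400,180:480],(400,400)),cv2.resize(b[130:430,100:400],(400,400))]))
```

```text
True [ 0.44671459 -0.2034508   0.0263365 ] [ 0.44658699 -0.20333662  0.026468  ] [-0.19716199 -1.86952484  3.753645  ]
(array([ 0.44872088, -0.21457198,  1.86957641]), np.float64(0.0011707013199511683)) (array([ 0.0044,  0.0008, -0.0017, -0.0081,  0.011 ]), np.float64(0.0029), 2081) 20.6667 [ 0.23447718 -0.1459775   0.10666387]
```

View pics/s5.png

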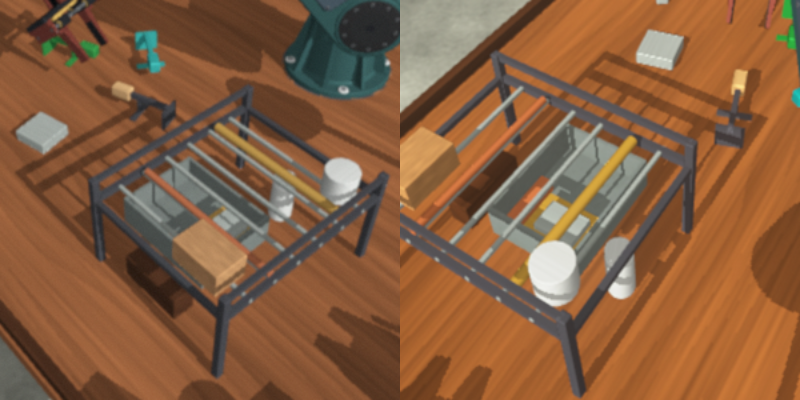

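The hook stands upright where it was found, the tray front is out, and the bystanders are in place. I'll raise the arm clear and hand in.

Run:
```python
from h import *
servo_line(np.array(current_position())+[0,0,.1],rate=.12); sleep(.5)
print(current_force(),current_clock()); print(close_job())
```

```text
[-0.5647127   0.24190594 -0.9073551 ] 22.15
the job is handed in; nothing more can be done
None
```

I handed the job in at about 22 s: the hook dragged the tray out until its lip was about 27 mm past the rack's front edge, then I set it back upright within 2 mm of where it was found and let go. The can, box and block look undisturbed in the last picture, but I have not been shown the judge's result.

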